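# Set the iris of the microscope lamp base to the pegged mark, then switch on the lamp

## Robot

A 6-joint arm with a two-finger parallel gripper is mounted at the origin on the work surface. World frame = base frame: x ahead of the robot, y to its left, z up, the work surface at z = 0. Lengths are in m, angles in rad, forces in N, time in s.
With the tool pointing down it reaches from about 0.325 to 0.925 m from the base axis. Payload 3.1 kg.
Tool frame: the origin (TCP) lies between the finger pads; the fingertips stand 11 mm ahead of it and the grasp point (between the pads) lies 8 mm behind it; z points along the fingers, y is the line along which they close (so a half turn about z gives the same grasp; the last joint's range is limited). The gripper opens to 85 mm and grips with 20 to 120 N. Pads are 22 mm wide; open, the fingers measure 114 mm over their backs; the gripper's body (76 mm by 85 mm) begins 54 mm behind the grasp point. The pads swing forward as they close: fully open they stand 13 mm farther back than shut.
Start: joints at [1.202, 0.217, 1.613, -0, 1.311, -0.112], TCP at [0.159, 0.605, 0.242] pointing down, gripper open.
Joint ranges: [-2.75, 2.75], [-0.78, 2.1], [0.31, 2.55], [-1.13, 4.27], [0.13, 2.63], [-2.58, 2.58]. Speed limits (rad/s): [2.79, 2.79, 3.14, 3.14, 3.14, 3.14].

## Interface

Orientations are given as a unit quaternion [x, y, z, w].
In Python, from station import r gives the robot as it stands. Calls block until the motion is done:
- r.move_to(position, orientation): joint-space move of the TCP to a pose.
- r.move_l(position, velocity=0.15, frame=None): straight line of the TCP; frame=None keeps the orientation; velocity is the mean speed in m/s.
- r.move_joints(angles): joint-space move.
- r.command_gripper(opening, f_grip=None): finger opening in m; f_grip is the grip in N (None keeps the last); returns when the fingers have stopped.
- r.dwell(seconds).
- r.solve_ik(position, orientation): joint angles nearest the present ones, or None.
- r.sense(): the state.
- r.camera(name): name is "scene" or "top" or "wrist"; returns (picture, depth): 480x640x3 uint8, red, green, blue; 480x640 float32, m along the optical axis (not along the pixel's ray), 0 where there is no reading.
- r.calibration(name): a dict with "vertical_fov" (degrees; the focal length in pixels is half the picture's height over the tangent of half this angle, whatever the lens; pixels are square), "cx", "cy" (the principal point, pixels), "eye" and "attitude" of the camera in the world; the wrist camera has in their place "tool_from_camera" (4x4, takes a point from camera to tool coordinates, whose origin is the TCP and whose axes are the flange's). Camera axes: x right, y up, looking along -z (the intrinsics and any distortion apply to the point x, -y, -z); pixel columns grow to the right and rows downward; lengths in m; the calibration is good to about 2 mm. A picture is of the moment at which its call begins: read the wrist's pose just before it. calibration takes no time and is no camera call.
A pose or a line that the arm cannot do raises r.IKError and nothing moves.
- r.hand_in(): hands the job in; it is judged then, once.
Trained networks look in the newest picture that a camera, given by its name, has taken for a name from the list of things; names that differ only in an ending like _2 or _b are one class to them, and where a whole thing is asked for, a point or a joint stands for the part that bears it (a point fixed in the world has none). Each returns a list of dicts, best first, with "score" (0 to 1); they miss things now and then, are a little off and sometimes report something else, mostly with a low value. They report only what shows in the picture. A call takes as long as a camera call.
- r.spot_in(camera, label): "rect" ([centre column, centre row, width, height] in pixels, round what is visible of it).
- r.spot_point(camera, label): "pixel" ([column, row] in pixels: a listed point, or the origin of a listed thing).
The state is a dict: "time": time; "joints": joint angles; "joint_vel": joint speeds; "tau": joint torques, N m; "eef_pos": TCP position; "orientation": TCP orientation; "wrist_force": force on the tool from outside, world axes, zero at the start; "torque": the same for the moment, N m; "opening": finger opening in m; "gripper_force": force on a finger pad.
Only numpy, scipy, OpenCV 4.12 (cv2) and the standard library are available. Lean on these libraries where they do the work, as an engineer would, in place of code of your own. Each camera call takes 0.05 s, during which the arm holds its last target. There are 200 camera calls.

## Task

On the microscope's lamp base, gently push the upright lever pin around its arc with the fingertips until the pointer on the opposite side of the iris ring points squarely at the tall peg on the scale, not at one of the low studs. Only when the ring is set and standing still, press the lamp button beside it fully down and let it spring back up, leaving the ring on its mark. Leave the slide box, the oil bottle and the loose objective standing where they are.

Things in the scene. Friction and masses are not known exactly. Their poses are not given: they have to be found in the camera images.
- base: fixed grey-blue lamp base of a microscope, 220 mm (x) by 275 mm (y) by 55 mm high. Origin: on the table, straight below the ring's turning axis; the housing spans x -110 to +110 mm and y -170 to +105 mm in its own frame. z up. The lever is on its -x side, the scale with peg and studs on its +x side
- iris: black ring, 116 mm across, top 17 mm above the housing, turning about its vertical axis. Origin: on that axis at the housing's top, 55 mm above the table; its own -x axis points along the lever, its +x axis along the pointer. It turns up to 1.05 rad either way from the base's own x axis (then end stops), needs about 0.2 N m (2 N at the pin) and stays where it is left. More than 25 N on it is rough
- pin_top (a point): top of the aluminium lever pin, the part to push: upright, 14 mm in diameter, 95 mm from the ring's axis, its top 105 mm above the table. It stands on a flat radial arm (10 mm wide, top 70 mm above the table); the pin is free above 70 mm, with only the flat housing top at 55 mm beside it
- aim (a point): where the pointer aims: on the pointer's centre line, 14 mm ahead of its nose, 84 mm from the ring's axis, straight across the ring from the lever. The pointer is a small aluminium nose, 4 mm wide at the tip, fixed to the ring. When the ring is set exactly, this point lies on the peg's axis seen from above. The point is 66 mm above the table
- peg: tall steel peg, 12 mm in diameter, 30 mm high, standing on the housing's top at one of four places of the scale, 84 mm from the ring's axis (angles -0.75, -0.40, 0.40 or 0.75 rad from the base's own +x axis, counted counter-clockwise from above). Fixed. Origin: its foot, 55 mm above the table. The other three places have low steel studs, 8 mm in diameter and 4 mm high
- lamp_top (a point): middle of the top face of the lamp button, round, 28 mm in diameter, in a black housing on the -y side of the lamp base (20 mm towards +x and 132 mm towards -y from the ring's axis); presses straight down
- lamp (a joint): travel of the lamp button: 0 up, 0.006 m fully down; a spring returns it, about 5 N when fully down
- slide_box: bystander: closed grey and white slide box, 85 x 65 x 34 mm, origin under its centre, loose beside the lamp base on its -y side
- oil: bystander: small amber bottle with a black cap, 36 mm in diameter, 75 mm high, origin under its centre, loose on the +y side
- objective: bystander: steel microscope objective standing on end, 25 mm in diameter, 46 mm high, origin under its centre, loose on the +y side

How it is judged:
On the way, in this order (a step that is already met when the one before it is completed fails the run):
1. the ring stands still with its pointer on the tall peg (horizontal distance between aim and peg below 0.005 m and angular speed of iris below 0.05 rad/s), for 0.3 s.
2. the lamp button is pressed fully down (value of joint lamp above 0.0048 m), for 0.05 s.
At the end, for the whole second after the job is handed in: the aim point lies within 5 mm of the peg's axis seen from above, the ring at rest, the lamp button back up (within 1.5 mm) after being pressed, and the bystanders within 15 mm of where they stood (all of step 1 and value of joint lamp below 0.0015 m and distance of each of slide_box, oil, objective from where it was at the start of the episode below 0.015 m); the robot touches nothing.
It fails at once if a bystander was moved or lifted more than 15 mm (distance of any of slide_box, oil, objective from where it was at the start of the episode above 0.015 m).
It fails at once if a bystander was tipped over (angle between any of slide_box, oil, objective's own z axis and vertical above 0.4 rad).
It fails at once if the ring or its lever was pushed or squeezed with more than 25 N (contact force between iris and the fingers above 25 N).
It fails at once if the lamp button was pressed while the ring was off its mark (value of joint lamp above 0.003 m and horizontal distance between aim and peg above 0.006 m).
It also fails if it takes over 43 s, if anything falls off the work surface, if the arm or the gripper's body presses on something with over 40 N, if the wrist force passes 120 N, or if a joint passes its speed limit or range.

## Working session

There is one attempt and no reset: what is moved stays moved. The work goes in short steps, each a Python script; the robot and the scene stay as the last script left them, time stands still between calls to the robot, and variables do not carry over. Pictures are saved under pics/ and viewed, at most 10 in all, crops included, and the job is handed in when it is done.

```bash
mkdir -p pics; ls
cat > h.py <<'E'
import numpy as np, cv2
from station import r
def cal(n):
    c=r.calibration(n); f=240/np.tan(np.radians(c["vertical_fov"])/2); return c,f
E
python3 - <<'E'
from h import *
for n in("scene","top"):
    c,f=cal(n); print(n,c,f)
    im,d=r.camera(n); cv2.imwrite(f"pics/{n}.png",im[...,::-1]); np.save(f"{n}_d.npy",d)
    for l in("base","iris","pin_top","aim","peg","lamp_top","slide_box","oil","objective"):
        print(l,[(np.round(x["pixel"],1).tolist(),round(x["score"],2)) for x in r.spot_point(n,l)[:3]])
print(r.sense())
E
```

```text
pics
station.py
scene {'vertical_fov': 49.336133669679455, 'cx': 328.6457451945565, 'cy': 244.18935808169357, 'eye': array([1.24689244, 0.03498781, 0.53228831]), 'attitude': array([0.3352116 , 0.33439345, 0.60348056, 0.64158041])} 522.5643982522018
base [([266.0, 282.2], 0.96), ([113.9, 314.3], 0.44)]
iris [([263.2, 256.4], 0.6)]
pin_top [([236.3, 202.7], 0.72)]
aim [([285.7, 276.5], 0.62), ([183.9, 272.6], 0.33)]
peg [([309.3, 266.7], 0.72)]
lamp_top [([184.2, 271.4], 0.57), ([260.0, 255.3], 0.18)]
slide_box [([112.7, 312.2], 0.95)]
oil [([352.4, 252.2], 0.64)]
objective [([380.8, 271.4], 0.78)]
top {'vertical_fov': 57.34261576897135, 'cx': 323.7209869446956, 'cy': 223.89470000851205, 'eye': array([0.42119703, 0.03828125, 0.77217642]), 'attitude': array([ 0.08644965, -0.07405463, -0.64816535,  0.75294359])} 438.89059775351336
base [([384.9, 260.1], 0.97)]
iris [([387.7, 251.5], 0.6), ([515.3, 248.1], 0.57)]
pin_top []
aim [([367.3, 207.0], 0.96)]
peg [([345.7, 226.0], 0.43)]
lamp_top [([461.8, 223.5], 0.57)]
slide_box [([513.6, 247.4], 0.68)]
oil [([290.8, 295.6], 0.74)]
objective [([277.5, 247.7], 0.46)]
{'time': 1.0, 'joints': array([ 1.20181246e+00,  2.16868309e-01,  1.61338765e+00, -2.32718913e-05,
        1.31128726e+00, -1.12225310e-01]), 'joint_vel': array([ 0.00107469,  0.00074653, -0.00014415, -0.00111005, -0.00097625,
        0.00053534]), 'tau': array([ 2.51996025e-04, -3.96905029e+01, -3.04261172e+01, -2.02818114e-04,
        7.07337840e-04,  4.08345315e-06]), 'eef_pos': array([0.15872503, 0.60453218, 0.2423264 ]), 'orientation': array([1.28023965e-01, 9.91771074e-01, 2.13237612e-05, 1.68119207e-05]), 'wrist_force': array([ 0.43229912,  0.02768222, -0.62279741]), 'torque': array([ 0.05066439,  0.03477208, -0.04236232]), 'gripper_force': 0.0, 'opening': 0.08539224614845559}
```

View pics/top.png

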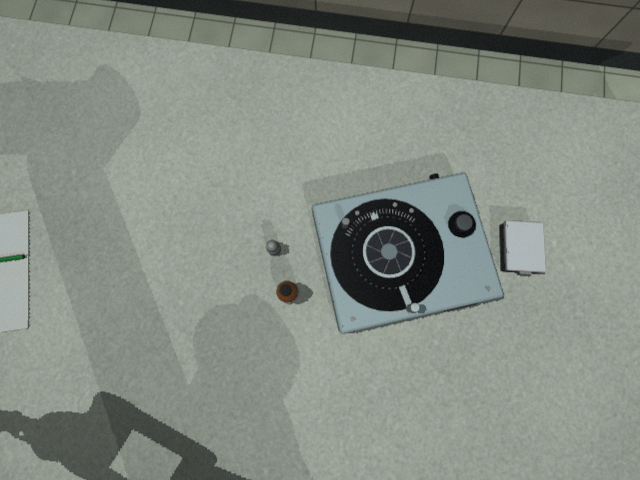

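View pics/scene.png

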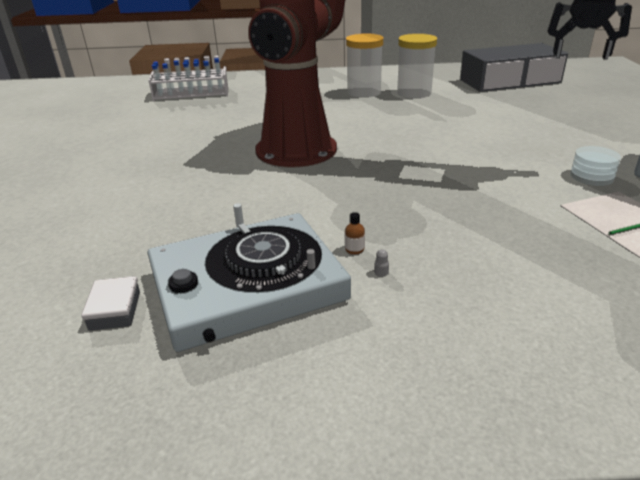

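The top view shows the ring centre at about (389,251), pin at (415,308), pointer at (374,215), tall peg at (346,221), button at (462,223), and studs at (357,212), (395,204) and (411,210). The scene view agrees: peg (311,259), pin (238,207). So the peg is at the +0.75 place. Next I'll localise these.

```bash
cat >> h.py <<'E'
from scipy.spatial.transform import Rotation as R
def pose(n):
    c,f=cal(n)
    if n=="wrist":
        s=r.sense(); T=c["tool_from_camera"]; Rt=R.from_quat(s["orientation"]).as_matrix()
        return s["eef_pos"]+Rt@T[:3,3], Rt@T[:3,:3], c, f
    return np.array(c["eye"]), R.from_quat(c["attitude"]).as_matrix(), c, f
def at(P,px,z):
    e,M,c,f=P; d=M@np.array([(px[0]-c["cx"])/f,-(px[1]-c["cy"])/f,-1]); return e+d*(z-e[2])/d[2]
def proj(P,p):
    e,M,c,f=P; q=M.T@(np.asarray(p)-e); return np.array([c["cx"]-f*q[0]/q[2], c["cy"]+f*q[1]/q[2]])
E
python3 - <<'E'
from h import *
print(r.calibration("wrist"))
S=pose("scene");T=pose("top")
for l,t,s,z in [("ring",(389,251),(263,245),.072),("pin",(415,308),(238,207),.105),("lamp",(461.8,223.5),(183,272),.072),("pegtop",(344,220),(311,251),.085),("pegfoot",(345.7,226),(309.3,266.7),.055),("aim",(367.3,207),(285.7,276.5),.066),
 ("oil",(290,295),(354,252),0),("obj",(277.5,248),(381,272),0),("box",(521,247),(113,314),0)]:
    print(l,at(T,t,z).round(4),at(S,s,z).round(4))
for n,P in(("top",T),("scene",S)):
    im=cv2.imread(f"pics/{n}.png"); d=np.load(f"{n}_d.npy")
    v,u=np.mgrid[:480,:640]; e,M,c,f=P
    X=e+(np.stack([(u-c["cx"])/f,-(v-c["cy"])/f,-np.ones_like(u)],-1)*d[...,None])@M.T
    m=(abs(X[...,2]-.055)<.006)&(d>0)&(np.hypot(X[...,0]-.5,X[...,1]+.05)<.35)
    k,lab,st,_=cv2.connectedComponentsWithStats(m.astype(np.uint8)); b=1+st[1:,4].argmax()
    q=X[lab==b]; (cx,cy),sz,a=cv2.minAreaRect((q[:,:2]*1000).astype(np.float32)); print(n,"base",cx,cy,sz,a,np.median(q[:,2]))
    # lamp top height
    g=at(P,(461.8,223.5) if n=="top" else (183,272),.07); w=np.hypot(X[...,0]-g[0],X[...,1]-g[1])<.01; print("lampz",np.percentile(X[w][:,2],[5,50,95]))
E
```

```text
{'vertical_fov': 62.08462206678263, 'cx': 323.87577101405924, 'cy': 226.82533124214032, 'tool_from_camera': array([[-1.18972575e-03,  9.60908045e-01,  2.76865153e-01,
         6.97148625e-02],
       [ 9.99998799e-01,  8.68175873e-04,  1.28397214e-03,
         2.93677732e-04],
       [ 9.93411511e-04,  2.76866348e-01, -9.60907924e-01,
        -1.31546801e-01],
       [ 0.00000000e+00,  0.00000000e+00,  0.00000000e+00,
         1.00000000e+00]])}
ring [ 0.5532 -0.0481  0.072 ] [ 0.5447 -0.0479  0.072 ]
pin [ 0.4671 -0.0923  0.105 ] [ 0.4754 -0.0905  0.105 ]
lamp [ 0.6162 -0.1607  0.072 ] [ 0.608  -0.1637  0.072 ]
pegtop [0.5902 0.0311 0.085 ] [0.5874 0.0288 0.085 ]
pegfoot [0.5877 0.0265 0.055 ] [0.5865 0.0249 0.055 ]
aim [ 0.6227 -0.0045  0.066 ] [ 0.6236 -0.0103  0.066 ]
oil [0.4641 0.1045 0.    ] [0.4718 0.1049 0.    ]
obj [0.5425 0.1403 0.    ] [0.5357 0.1453 0.    ]
box [ 0.6089 -0.2889  0.    ] [ 0.611  -0.2844  0.    ]
top base 564.614501953125 -76.73365783691406 (220.0885009765625, 274.9388732910156) 21.094953536987305 0.05608866636538312
lampz [0.07582335 0.07774769 0.08039449]
scene base 564.2173461914062 -79.20565795898438 (223.78697204589844, 273.40618896484375) 21.25503158569336 0.055361456627297356
lampz [0.07600475 0.07703182 0.07842379]
```

```bash
cat >> h.py <<'E'
O=np.array([.5527,-.0478]); YAW=np.radians(21.15)
def quat(th,s):   # tool down, tool y along s*tangent of the ring at world angle th
    y=s*np.array([np.sin(th),-np.cos(th),0]); z=np.array([0,0,-1.]); return R.from_matrix(np.stack([np.cross(y,z),y,z],1)).as_quat()
def pinxy(th): return O-.095*np.array([np.cos(th),np.sin(th)])
E
python3 - <<'E'
from h import *
for s in(1,-1):
    for th in(.45,.5,1.15): print(s,th,r.solve_ik([*pinxy(th),.09],quat(th,s)))
S=-1 if r.solve_ik([*pinxy(1.15),.09],quat(1.15,-1)) is not None and abs(r.solve_ik([*pinxy(.8),.09],quat(.8,-1))[5])<abs(r.solve_ik([*pinxy(.8),.09],quat(.8,1))[5]) else 1
print("S",S)
r.move_to([.52,-.05,.3],quat(.5,S))
P=pose("wrist"); im,d=r.camera("wrist"); cv2.imwrite("pics/w1.png",im[...,::-1])
for l,z in(("pin_top",.105),("aim",.066),("peg",.055),("iris",.055),("lamp_top",.077)):
    for x in r.spot_point("wrist",l)[:2]: print(l,np.round(x["pixel"],1),round(x["score"],2),at(P,x["pixel"],z).round(4))
pr=lambda p:proj(P,p).round(1)
print("pred peg",pr([*(O+.084*np.array([np.cos(YAW+.75),np.sin(YAW+.75)])),.085]),"O",pr([*O,.072]),r.sense()["time"])
E
```

```text
1 0.45 [-3.36233903e-01  9.45248563e-02  2.07110069e+00 -4.44089210e-16
  9.75967111e-01  7.84562423e-01]
1 0.5 [-3.43139396e-01  1.00590771e-01  2.06440679e+00 -4.44089210e-16
  9.76595090e-01  7.27656931e-01]
1 1.15 [-3.88168068e-01  2.05565221e-01  1.94255204e+00 -4.44089210e-16
  9.93475394e-01  3.26282588e-02]
-1 0.45 [-3.36233903e-01  9.45248563e-02  2.07110069e+00 -4.44089210e-16
  9.75967111e-01 -2.35703023e+00]
-1 0.5 [-3.43139396e-01  1.00590771e-01  2.06440679e+00 -4.44089210e-16
  9.76595090e-01 -2.41393572e+00]
-1 1.15 None
S 1
pin_top [340.6 273.4] 0.79 [ 0.4693 -0.0941  0.105 ]
aim [341.  151.9] 0.65 [ 0.5592 -0.0459  0.066 ]
peg [287.   82.4] 0.55 [0.5887 0.0253 0.055 ]
iris [338.9 155.2] 0.95 [ 0.555  -0.0466  0.055 ]
iris [164.4  68.1] 0.35 [0.5475 0.1255 0.055 ]
lamp_top [488.1 158.8] 0.91 [ 0.6169 -0.1618  0.077 ]
pred peg [281.4  77.5] O [339.6 160.1] 3.95
```

View pics/w1.png

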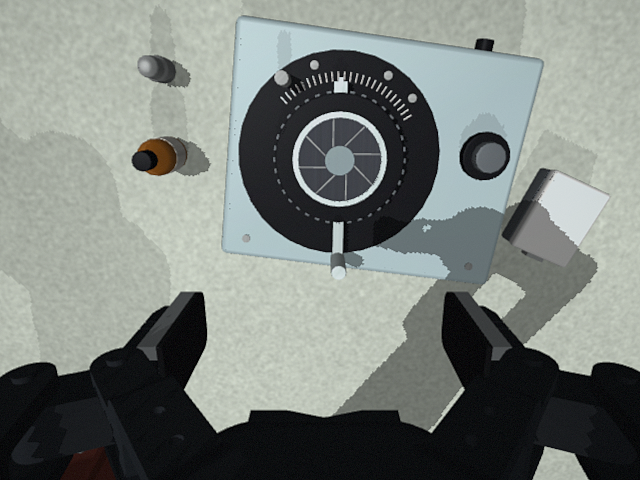

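The wrist view shows pin (338,272), pointer nose (341,87) and peg top (281,76), where the base fit predicted (281,77.5). The ring is at about 0.505 rad in the world frame and needs to reach 1.119. I'll straddle the pin and push.

Run:
```python
from h import *
th0=.505; goal=YAW+.75
r.command_gripper(.028,20); op=r.sense()["opening"]; print("op",op)
r.move_to([*pinxy(th0),.16],quat(th0,1))
r.move_l([*pinxy(th0),.088],velocity=.08)
print(r.sense()["wrist_force"].round(1))
off=op/2-.007
def tcp(th,o): return [*(pinxy(th)+o*np.array([np.sin(th),-np.cos(th)])),.088]
r.move_l(tcp(th0,off),velocity=.02)
F=0
for th in np.linspace(th0,goal,9)[1:]:
    r.move_l(tcp(th,off),velocity=.04,frame=quat(th,1)); F=max(F,np.linalg.norm(r.sense()["wrist_force"][:2]))
print("F",F,r.sense()["time"],r.sense()["wrist_force"])
r.dwell(.2)
r.move_l(tcp(goal,0),velocity=.03)
p=np.array(tcp(goal,0)); p[2]=.13; r.move_l(p,velocity=.1)
r.move_to([.54,-.08,.3],quat(goal,1)); 
P=pose("wrist"); im,d=r.camera("wrist"); cv2.imwrite("pics/w2.png",im[...,::-1])
for l,z in(("pin_top",.105),("aim",.066),("peg",.055),("iris",.055),("lamp_top",.077)):
    for x in r.spot_point("wrist",l)[:2]: print(l,np.round(x["pixel"],1),round(x["score"],2),at(P,x["pixel"],z).round(4))
print("pred pin",proj(P,[*pinxy(goal),.105]).round(1),"pred peg top",proj(P,[*(2*O-pinxy(goal)+.011*(pinxy(goal)-O)/.095),.085]).round(1),r.sense()["time"])
```

```text
op 0.02799772343727961
[ 1.6 -0.1  0.5]
F 1.761647392846565 9.4167 [-0.53766645  0.35567908 -0.35123686]
pin_top [324.3 266.1] 0.65 [ 0.5133 -0.133   0.105 ]
peg [319.4  51.6] 0.74 [0.5878 0.0301 0.055 ]
peg [320.1 266.5] 0.59 [ 0.5005 -0.1494  0.055 ]
iris [322.7 148.3] 0.76 [ 0.5542 -0.0453  0.055 ]
lamp_top [438.2 235.1] 0.77 [ 0.6165 -0.1613  0.077 ]
pred pin [322.3 267.4] pred peg top [322.   48.1] 11.6167
```

View pics/w2.png

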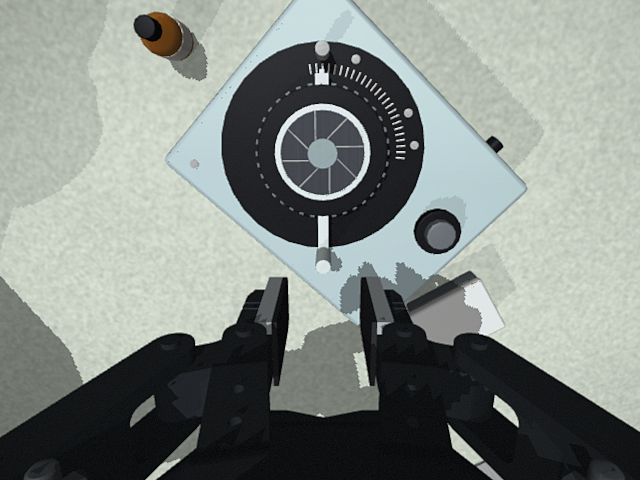

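Pin (323,266), hub (322,153), pointer (322,76) and peg top (322,48) are all in line, so the ring is set. Next I'll press the button with closed fingers under force feedback.

Run:
```python
from h import *
r.command_gripper(0,20)
b=np.array([.6178,-.1625]); q=quat(YAW+.75,1)
r.move_to([*b,.14],q); r.move_l([*b,.094],velocity=.08); r.dwell(.1)
f0=r.sense()["wrist_force"][2]; z=.094; log=[]
while z>.072:
    z-=.001; r.move_l([*b,z],velocity=.02); s=r.sense(); f=s["wrist_force"][2]-f0; log.append((round(z,3),round(s["eef_pos"][2],4),round(f,1)))
    if f>14: break
r.dwell(.2); print(log, r.sense()["wrist_force"]-0, r.sense()["time"])
r.move_l([*b,.14],velocity=.1)
r.move_to([.54,-.08,.3],q); r.dwell(.2)
P=pose("wrist"); im,d=r.camera("wrist"); cv2.imwrite("pics/w3.png",im[...,::-1]); print(r.sense()["time"])
```

```text
[(0.093, np.float64(0.0934), np.float64(-0.6)), (0.092, np.float64(0.092), np.float64(0.2)), (0.091, np.float64(0.0909), np.float64(-1.1)), (0.09, np.float64(0.0899), np.float64(0.1)), (0.089, np.float64(0.0889), np.float64(-1.2)), (0.088, np.float64(0.0882), np.float64(0.7)), (0.087, np.float64(0.0872), np.float64(2.0)), (0.086, np.float64(0.0862), np.float64(2.0)), (0.085, np.float64(0.0852), np.float64(2.2)), (0.084, np.float64(0.0842), np.float64(3.5)), (0.083, np.float64(0.0832), np.float64(3.6)), (0.082, np.float64(0.0822), np.float64(4.8)), (0.081, np.float64(0.0821), np.float64(8.2)), (0.08, np.float64(0.0819), np.float64(12.3)), (0.079, np.float64(0.0819), np.float64(14.7))] [-4.81658624  2.23896427 15.72431884] 17.575
19.3833
```

View pics/w3.png

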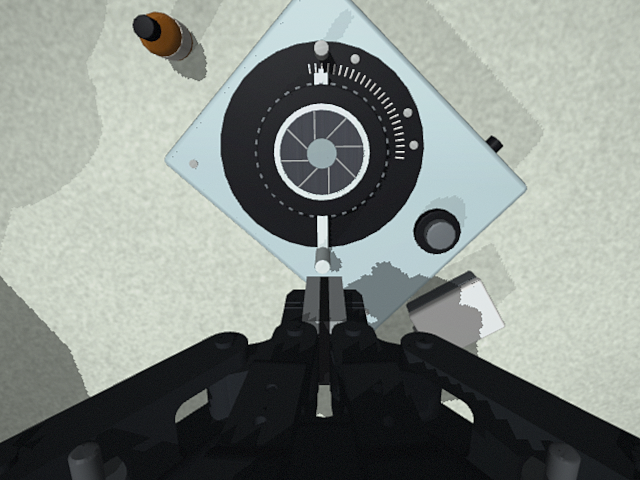

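The button bottomed after about 6 mm (spring to 5 N, then a hard stop). In the picture the ring is still aligned: pin (322,266), pointer (321,76), peg (321,48). The button is back up at (437,235) and the bystanders in view (oil bottle, slide box) haven't moved.

```bash
python3 -c "
from station import r
print(r.hand_in())"
```

```text
the job is handed in; nothing more can be done
None
```

The pointer is set on the tall peg, the lamp button was pressed fully down and sprang back up, and the job is handed in at about 19 s of the allowed 43 s; the judge returned no verdict.

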